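Level the canteen stand with a spirit level

TASK

Level the little three-footed steel stand lengthwise: set the spirit level down gently on top of it, lying along its length, let go, and turn the hand knob of the levelling foot at the stand's end until the bubble settles between the two black lines. Then press the spirit level firmly but not hard down on the stand with the fingers and finish while still pressing it there, bubble still between the lines, so that a mate can tighten the lock nut; leave the other things on the bench alone.

Things in the scene. Friction and masses are not known exactly. Their poses are not given: they have to be found in the camera images.
- level: spirit level: aluminium box bar with black end caps, 180 mm long (its x), 22 thick (its y), 42 high (its z), about 0.3 kg, standing on its flat base on the bench, right of the stand. Origin at the centre of its underside. Two black lines 14 mm apart cross the yellow-green vial (along x) in the middle of its top. May be gripped across its thickness.
- level_top (a point): centre of the spirit level's flat top face, over the vial (window 60 mm long along x). The level may be pressed anywhere on top; on the middle, or with the fingers apart on both sides of the vial, keeps it flat; pressing near an end does not.
- bubble (a joint): reading of the vial: 0.01 for each mm that the bubble (pale, 10 mm long) lies from mid-vial along the level's +x; 0 = centred, between the lines within +-0.02, range +-0.16. It floats to the higher end, 1.5 mm per 0.001 rad of slope, and takes about 1.5 s to settle. With the level lengthwise on the stand, one radian of the knob moves it about 3.2 mm (0.032).
- shelf: white-enamelled steel stand: plate 280 mm long (its y) x 150 wide (its x), top 85 above the bench, two plain legs at one end, a levelling foot at the other. Origin at bench level midway between the plain legs; y runs lengthwise to the levelling foot, z up. Fixed, but tilts about the plain legs as the foot is turned, and sinks 1 mm per 15 N on its rubber feet. At the start the foot's end is 1 to 2.5 mm low.
- shelf_top (a point): centre of the plate's top face, 120 mm along the shelf's y from its origin. The plate reaches 140 to either side along y and 75 along x. The level may lie anywhere on it lengthwise, best at the middle or up to 30 towards the plain legs, to leave the fingers room at the knob.
- foot_knob (a point): centre of the round black hand knob of the levelling foot: 40 mm diameter, 30 high (102 to 132 above the bench), axis upright, 175 beyond the plate's centre. The ear and plate below reach up to 85. It turns stiffly (0.06 Nm), has over half a turn to spare past level, keeps its height and stays where left. Clockwise from above raises the stand's end, 4 mm a turn.
- pot1: bystander: lowest of three stacked closed orange snack pots, each 69 diameter x 44 high; origin under its centre
- pot2: bystander: middle snack pot of the stack
- pot3: bystander: top snack pot of the stack (top at 132)
- salt: bystander: glass salt shaker with steel cap, 44 diameter x 78 high; origin under its centre
- bowl: bystander: small white ceramic bowl, 110 diameter x 50 high; origin under its centre
- spoon: bystander: black plastic spoon, 170 mm long, lying flat on the bench; origin under its middle
Not all that is in view belongs to the job. There is more than one size of the level; the job needs the larger.

How it is judged:
On the way, in this order (a step that is already met when the one before it is completed fails the run):
1. the level lies lengthwise on the stand, let go (contact force between level and shelf above 1.5 N and angle between the x axis of level and the y axis of shelf, either way round below 0.17 rad and angle between the z axis of level and the z axis of shelf, either way round below 0.03 rad and contact force between the fingers and level below 0.3 N), for 0.2 s.
2. the foot is turned until the bubble rests between the lines (contact force between level and shelf above 1.5 N and angle between shelf's own z axis and vertical below 0.003 rad and value of joint bubble between -0.025 and 0.025 rad), for 0.3 s.
At the end, for the whole second after the job is handed in: Spirit level flat and lengthwise on the stand (within 10 degrees), bubble at rest within 2.5 mm of mid-vial, fingers still pressing the level down through the last second: at least 3 N from the fingers, 6.5 to 35 N between level and stand (weight of about 3 N included) (contact force between level and shelf between 6.5 and 35 N and contact force between the fingers and level above 3 N and angle between the x axis of level and the y axis of shelf, either way round below 0.17 rad and angle between the z axis of level and the z axis of shelf, either way round below 0.03 rad and angle between shelf's own z axis and vertical below 0.003 rad and value of joint bubble between -0.025 and 0.025 rad and linear speed of level below 0.02 m/s); the arm keeps its last pose, push and grip.
It fails at once if the spirit level is dropped or slammed on the stand, or leaned on hard (over 60 N) (contact force between level and shelf above 60 N).
It fails at once if a bystander (pots, salt shaker, bowl, spoon) is pushed about or knocked over (distance of any of pot1, pot2, pot3, salt, bowl, spoon from where it was at the start of the episode above 0.03 m).
It also fails if it takes over 70 s, if anything falls off the work surface, if the arm or the gripper's body presses on something with over 40 N, if the wrist force passes 120 N, or if a joint passes its speed limit or range.

ROBOT

A 7-joint arm with a two-finger parallel gripper is mounted at the origin on the work surface. World frame = base frame: x ahead of the robot, y to its left, z up, the work surface at z = 0. Lengths are in m, angles in rad, forces in N, time in s.
With the tool pointing down it reaches from about 0.4 to 0.85 m from the base axis. Payload 4.5 kg.
Tool frame: the origin (TCP) lies midway between the tips of the shut fingers; the grasp point (between the pads) lies 19 mm behind it; z points along the fingers, y is the line along which they close (so a half turn about z gives the same grasp; the last joint's range is limited). The gripper opens to 88 mm and grips with 3 to 60 N. Pads are 18 mm wide; open, the fingers measure 123 mm over their backs; the gripper's body (75 mm by 187 mm) begins 45 mm behind the grasp point.
Start: joints at [-1.165, 0.689, -0.195, 1.565, 0.157, 0.902, -0.215], TCP at [0.227, 0.582, 0.239] pointing down, gripper open.
Joint ranges: [-3.01, 3.01], [-0.46, 2.08], [-1.47, 1.51], [0.13, 2.56], [-1, 4.14], [0.04, 2.09], [-2.66, 2.66]. Speed limits (rad/s): [2.57, 2.57, 3.14, 3.14, 3.14, 3.14, 3.14].

INTERFACE

Orientations are given as a unit quaternion [x, y, z, w].
In Python, from plant import r, eyes, finish_job gives the robot as it stands. The module is installed in compiled form; this text tells all that it offers.
- The arm moves only by the tool move_arm, never from a script. Its argument "motion" is a list of rows, each a list of 7 numbers: the shift along the tool's x, y, z in mm, then the turn, a rotation vector about the tool's x, y, z in degrees, then the closure, from 0 (fully open) to 1 (shut). A call has 1 to 5 rows; each row is the pose to reach, as a shift and turn from the pose commanded when the call began, along the tool's axes at that moment; what a row does not reach only later rows make up. A row lasts 1/8 s, in which the tool goes at most 62.5 mm and 10.7 degrees, less where a joint would pass 70% of its speed; a pose out of reach is approached as far as the arm can. A call with a gripper value outside its range is refused whole. The fingers move at their own pace and stop on an object; "newtons" is the grip in N (left out, the last holds). Time passes only in rows, so rows that repeat a pose let the fingers close. It gives the time, the measured TCP pose, the force, the opening and the grip force at its end, in the units of the state.
- r.get_state(): the state, without advancing time (a new reading comes with each control period).
- eyes.snapshot(name): name is "scene" or "side" or "wrist"; returns a dict with "frame" (384x512x3 uint8, red, green, blue), "z_map" (384x512 float32, m along the optical axis (not along the pixel's ray), 0 where there is no reading), "intrinsics" (3x3 intrinsics, pixels), "world_to_cam" (4x4, takes a point from world to camera coordinates). Camera axes: x right, y down, z forward; pixel columns grow to the right and rows downward; lengths in m; the calibration is good to about 2 mm. A picture is of the moment at which its call begins.
- finish_job(): hands the job in; it is judged then, once.
The state is a dict: "clock": time; "q": joint angles; "qd": joint speeds; "joint_torque": joint torques, N m; "tool_pos": TCP position; "eef_rot": TCP orientation; "contact_force": force on the tool from outside, world axes, zero at the start; "moment": the same for the moment, N m; "opening": opening from 0.0 (shut) to 1.0 (fully open); "finger_force": force on a finger pad.
Only numpy, scipy, OpenCV 4.12 (cv2) and the standard library are available. Lean on these libraries where they do the work, as an engineer would, in place of code of your own. Each camera call takes 0.05 s, during which the arm holds its last target. There are 200 camera calls.

## Working session

There is one attempt and no reset: what is moved stays moved. The work goes in short steps, Python scripts to look and compute and a tool call to move; the robot and the scene stay as the last step left them, time stands still between calls to the robot, and variables do not carry over. Pictures are saved under pics/ and viewed, at most 10 in all, crops included, and the job is handed in when it is done.

Besides the shell and the picture viewer there is one more tool, called after ">>>" as name(argument=value, ...) on one line, values as JSON. move_arm: Moves the arm, as the interface text tells. Its arguments: {"type":"object","properties":{"motion":{"type":"array","items":{"type":"array","items":{"type":"number"}}},"newtons":{"type":"number"}},"required":["motion"]}

```bash
mkdir -p pics; cat > h.py <<'E'
import numpy as np, cv2
from plant import r, eyes, finish_job
from scipy.spatial.transform import Rotation as R
def snap(n):
    s=eyes.snapshot(n); return s
def world(s):
    K=s["intrinsics"];T=np.linalg.inv(s["world_to_cam"]);z=s["z_map"]
    v,u=np.mgrid[:z.shape[0],:z.shape[1]]
    p=np.stack([(u-K[0,2])/K[0,0]*z,(v-K[1,2])/K[1,1]*z,z],-1)
    return p@T[:3,:3].T+T[:3,3]
def save(s,f): cv2.imwrite("pics/"+f,s["frame"][...,::-1])
E
python3 - <<'E'
from h import *
a=snap("scene");b=snap("side")
cv2.imwrite("pics/a.png",cv2.resize(np.vstack([a["frame"],b["frame"]])[...,::-1],(400,600)) if 0 else a["frame"][...,::-1])
save(b,"b.png")
for n,s in(("a",a),("b",b)): np.savez(n,**s)
s=r.get_state();print(s)
E
```

```text
{'clock': 0.1, 'q': array([-1.16522775,  0.68990013, -0.19454265,  1.56622786,  0.15730596,
        0.90248704, -0.21510274]), 'qd': array([ 1.00659728e-04, -2.16378704e-03, -6.65664974e-05, -2.82133053e-03,
        8.10201132e-05, -7.48254172e-04,  6.77531479e-04]), 'joint_torque': array([-1.93793225e-03, -5.28509331e+01, -1.27127264e+00, -1.53838974e+01,
       -5.25904144e-02,  1.97735229e-03,  2.60230996e-05]), 'tool_pos': array([0.22686625, 0.58177148, 0.23799403]), 'eef_rot': array([ 1.84769807e-01,  9.82781489e-01, -8.08958250e-04, -9.75980654e-05]), 'contact_force': array([-0.21230922, -0.46079691,  1.03259041]), 'moment': array([-0.04915516,  0.04494245,  0.02236471]), 'finger_force': 0.0, 'opening': 0.9977385442433258}
```

View pics/a.png

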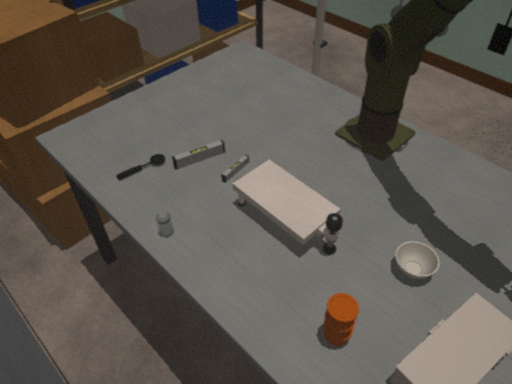

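View pics/b.png

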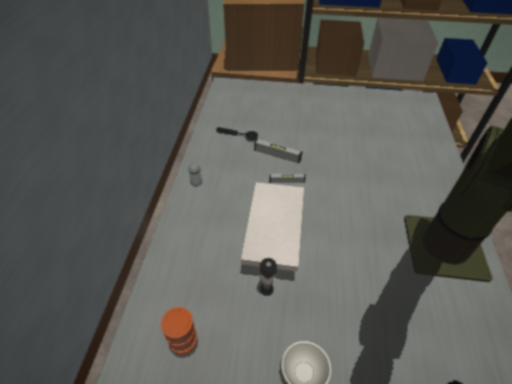

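Scene view: the larger level is at about (199,153), a small decoy level at (236,167), the plate at (287,200), and the knob at (334,221). In the side view the large level is at (278,150) and the knob at (268,267). The spoon lies close to the large level's far end.

```bash
python3 - <<'E'
from h import *
for n in "ab":
    s=np.load(n+".npz");P=world(s);f=s["frame"].astype(int);X,Y,Z=P[...,0],P[...,1],P[...,2]
    hsv=cv2.cvtColor(s["frame"],cv2.COLOR_RGB2HSV)
    print(n,"valid",(s["z_map"]>0).mean(), "cam",np.linalg.inv(s["world_to_cam"])[:3,3].round(3))
    m=((Z>.012)&(Z<.2)&(X>.2)&(X<1)&(Y>-.7)&(Y<.5)&(s["z_map"]>0)).astype(np.uint8)
    k,l,st,c=cv2.connectedComponentsWithStats(m)
    for i in range(1,k):
        if st[i,4]<60: continue
        q=P[l==i]; top=q[q[:,2]>np.percentile(q[:,2],97)-.012]
        rc=cv2.minAreaRect((top[:,:2]*1000).astype(np.float32))
        print(c[i].round(),st[i,4],"zmax",np.percentile(q[:,2],97).round(3),"rect",np.round(rc[0]),np.round(rc[1]),round(rc[2],1))
    # knob: dark, z .09-.14
    m=(Z>.095)&(Z<.15)&(f.sum(-1)<150)&(X>.2)&(X<.9)&(abs(Y)<.5)
    q=P[m]
    if len(q):
        t=q[q[:,2]>.126]; print("knob",len(q),t.mean(0),cv2.minEnclosingCircle((t[:,:2]*1000).astype(np.float32)))
    g=(hsv[...,0]>22)&(hsv[...,0]<45)&(hsv[...,1]>90)&(X>.2)&(X<1)&(abs(Y)<.6)
    k,l,st,c=cv2.connectedComponentsWithStats(g.astype(np.uint8))
    for i in range(1,k):
        if st[i,4]>5: print("vial",c[i].round(1),st[i,4],np.median(P[l==i],0).round(3))
E
```

```text
a valid 0.9937286376953125 cam [1.153 0.596 0.997]
[198. 153.] 582 zmax 0.044 rect [ 527. -336.] [ 30. 180.] 73.2
[235. 167.] 217 zmax 0.031 rect [ 483. -207.] [123.  21.] 6.9
[290. 203.] 4922 zmax 0.129 rect [511. 208.] [40. 41.] 14.1
[129. 171.] 103 zmax 0.021 rect [ 734. -438.] [19. 86.] 79.9
[165. 223.] 316 zmax 0.078 rect [ 793. -156.] [31. 38.] 72.9
[418. 258.] 964 zmax 0.051 rect [402. 403.] [108. 108.] 70.3
[340. 318.] 1402 zmax 0.134 rect [692. 376.] [69. 68.] 48.3
knob 285 [0.52511562 0.21978127 0.13088986] ((608.818115234375, 295.75433349609375), 149.8269500732422)
vial [202.8 148.2] 13 [ 0.509 -0.335  0.038]
vial [193.9 151.3] 12 [ 0.542 -0.342  0.038]
b valid 0.9957478841145834 cam [0.489 0.665 0.897]
[226. 130.] 72 zmax 0.02 rect [ 731. -437.] [20. 85.] 81.6
[278. 149.] 475 zmax 0.043 rect [ 522. -336.] [ 28. 179.] 73.9
[195. 174.] 219 zmax 0.077 rect [ 787. -156.] [33. 28.] 9.4
[287. 177.] 228 zmax 0.03 rect [ 478. -207.] [120.  22.] 9.4
[274. 230.] 4724 zmax 0.13 rect [506. 209.] [39. 38.] 34.8
[179. 330.] 1275 zmax 0.134 rect [689. 376.] [68. 67.] 55.1
[307. 361.] 1192 zmax 0.05 rect [401. 394.] [108.  90.] 7.4
knob 184 [0.50654229 0.21423664 0.13053239] ((506.54437255859375, 212.44024658203125), 19.2503662109375)
vial [273.3 145.6] 7 [ 0.54  -0.341  0.041]
```

```bash
python3 - <<'E'
from h import *
for n in "ab":
    s=np.load(n+".npz");P=world(s);f=s["frame"].astype(int);X,Y,Z=P[...,0],P[...,1],P[...,2]
    m=(Z>.077)&(Z<.093)&(f.min(-1)>110)&(X>.3)&(X<.75)&(Y>-.25)&(Y<.3)
    k,l,st,c=cv2.connectedComponentsWithStats(m.astype(np.uint8));i=1+st[1:,4].argmax();q=P[l==i]
    print(st[i],cv2.minAreaRect((q[:,:2]*1000).astype(np.float32)),q.mean(0))
    A=np.c_[q[:,:2],np.ones(len(q))];print(np.linalg.lstsq(A,q[:,2],rcond=None)[0])
    m=(Z>.037)&(Z<.05)&(X>.4)&(X<.65)&(Y>-.42)&(Y<-.25)
    q=P[m];print(len(q),q.mean(0),cv2.minAreaRect((q[:,:2]*1000).astype(np.float32)))
E
```

```text
[ 233  159  107   80 3851] ((506.009765625, 30.987998962402344), (284.1456298828125, 155.57933044433594), 89.0392074584961) [0.50913358 0.03921783 0.08325951]
[ 0.0007592  -0.0061726   0.08311505]
257 [ 0.52920052 -0.33608583  0.04049543] ((527.0821533203125, -335.8909912109375), (30.344497680664062, 179.7945556640625), 73.19638061523438)
[ 241  182   63   86 4117] ((503.4490966796875, 32.54432678222656), (282.3984069824219, 149.96292114257812), 89.10247039794922) [0.50302277 0.04474251 0.08299451]
[ 0.00028671 -0.00773469  0.08319636]
217 [ 0.52113296 -0.33505571  0.04033327] ((521.8421630859375, -336.3065185546875), (27.880489349365234, 179.47772216796875), 73.59091186523438)
```

>>> move_arm(motion=[[-47,-33,0,0,0,0,0],[-94,-66,0,0,0,0,0],[-141,-99,0,0,0,0,0],[-188,-132,0,0,0,0,0],[-235,-165,0,0,0,0,0]])

```text
clock: 0.72
tool_pos: [0.3868, 0.3414, 0.2386]
eef_rot: [0.185, 0.983, -0.0, -0.0]
contact_force: [0.1, -0.5, -0.8]
opening: 1.0
finger_force: 0.0
```

>>> move_arm(motion=[[-47,-33,0,0,0,0,0],[-94,-66,0,0,0,0,0],[-141,-99,0,0,0,0,0],[-160,-145,0,0,0,0,0],[-175,-200,0,0,0,0,0]])

```text
clock: 1.35
tool_pos: [0.4769, 0.0918, 0.2384]
eef_rot: [0.185, 0.983, 0.0, 0.0]
contact_force: [1.8, -0.4, -0.7]
opening: 1.004
finger_force: 0.0
```

>>> move_arm(motion=[[-28,-54,0,0,0,0,0],[-56,-108,0,0,0,0,0],[-84,-162,0,0,0,-1,0],[-113,-216,0,0,0,-3,0],[-142,-270,0,0,0,-5,0]])

```text
clock: 1.98
tool_pos: [0.5105, -0.2117, 0.2385]
eef_rot: [0.141, 0.99, 0.0, -0.0]
contact_force: [0.7, 0.5, 0.7]
opening: 0.998
finger_force: 0.0
```

```bash
cat >> h.py <<'E'
def go(target,yaw=None):
    "shift in tool axes mm, turn deg about tool z to bring tool y to yaw(deg, mod 180)"
    s=r.get_state();M=R.from_quat(s["eef_rot"]).as_matrix()
    d=M.T@(np.array(target)-s["tool_pos"])*1000
    y=np.degrees(np.arctan2(M[1,1],M[0,1]));t=None if yaw is None else -((yaw-y+90)%180-90)
    print("tcp",s["tool_pos"].round(4),"yaw",y.round(1),"shift",d.round(1),"turn",t,"q7",s["q"][6].round(2),"t",round(s["clock"],2),"F",s["contact_force"].round(1))
E
python3 - <<'E'
from h import *
go([.525,-.336,.239],73.4)
E
```

```text
tcp [ 0.5105 -0.2117  0.2385] yaw 73.8 shift [ -48.7 -115.3   -0.6] turn 0.36822274391558096 q7 1.34 t 1.98 F [0.7 0.5 0.7]
```

>>> move_arm(motion=[[-24,-57,0,0,0,0,0],[-49,-115,0,0,0,0,0],[-49,-115,50,0,0,0,0],[-49,-115,80,0,0,0,0],[-49,-115,80,0,0,0,0]])

```text
clock: 2.6
tool_pos: [0.5234, -0.3331, 0.1561]
eef_rot: [0.142, 0.99, 0.001, -0.003]
contact_force: [-0.2, 0.1, 1.1]
opening: 1.003
finger_force: 0.0
```

```bash
python3 - <<'E'
from h import *
s=snap("wrist");save(s,"w1.png");P=world(s);X,Y,Z=P[...,0],P[...,1],P[...,2]
print(np.linalg.inv(s["world_to_cam"])[:3,3])
m=(Z>.037)&(Z<.05)&(X>.4)&(X<.65)&(Y>-.43)&(Y<-.25)
q=P[m];print(len(q),q.mean(0),cv2.minAreaRect((q[:,:2]*1000).astype(np.float32)))
go([.525,-.336,.025],73.4)
E
```

```text
[ 0.45941365 -0.31376188  0.30344477]
3521 [ 0.51331654 -0.33396878  0.04236502] ((520.338623046875, -336.0688781738281), (22.020811080932617, 171.7176513671875), 73.62388610839844)
tcp [ 0.5249 -0.3336  0.158 ] yaw 73.7 shift [ -1.1  -2.4 133. ] turn 0.31374050440831525 q7 1.5 t 2.65 F [-0.2  0.6  0.5]
```

View pics/w1.png

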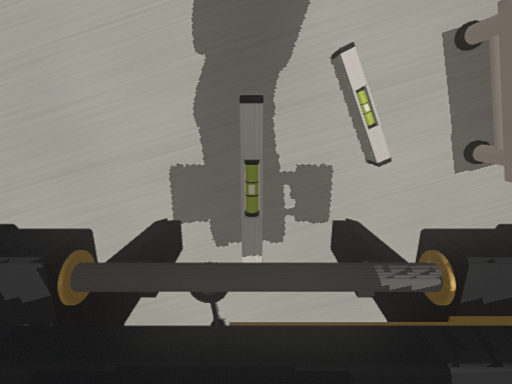

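```bash
python3 - <<'E'
from h import *
s=snap("wrist");P=world(s);f=s["frame"]
hsv=cv2.cvtColor(f,cv2.COLOR_RGB2HSV);g=((hsv[...,0]>22)&(hsv[...,0]<45)&(hsv[...,1]>80)).astype(np.uint8)
g=cv2.morphologyEx(g,cv2.MORPH_CLOSE,np.ones((9,9)))
k,l,st,c=cv2.connectedComponentsWithStats(g)
for i in range(1,k):
    if st[i,4]>200: print(st[i],c[i],P[l==i].mean(0))
go([.523,-.336,.012],73.5)
E
```

```text
[357  88  18  36 293] [365.33788396 105.4334471 ] [ 0.47950651 -0.20816229  0.02999593]
[246 162  12  49 584] [251.5        185.83561644] [ 0.52325762 -0.33717215  0.0420672 ]
tcp [ 0.5259 -0.3339  0.1593] yaw 73.7 shift [  2.3  -2.8 147.3] turn 0.21284267246937816 q7 1.5 t 2.7 F [-0.  -0.1 -0.2]
```

>>> move_arm(motion=[[2,-3,50,0,0,0,0],[2,-3,95,0,0,0,0],[2,-3,125,0,0,0,0],[2,-3,146,0,0,0,0],[2,-3,147,0,0,0,0]])

```text
clock: 3.32
tool_pos: [0.5228, -0.3362, 0.0116]
eef_rot: [0.142, 0.99, 0.0, -0.0]
contact_force: [-0.3, 0.5, 0.0]
opening: 1.0
finger_force: 0.0
```

>>> move_arm(motion=[[0,0,0,0,0,0,1],[0,0,0,0,0,0,1],[0,0,0,0,0,0,1],[0,0,0,0,0,0,1],[0,0,0,0,0,0,1]], newtons=25)

```text
clock: 3.95
tool_pos: [0.5227, -0.3363, 0.0118]
eef_rot: [0.142, 0.99, 0.0, 0.0]
contact_force: [-0.3, 0.1, 0.0]
opening: 0.462
finger_force: 0.0
```

>>> move_arm(motion=[[0,0,0,0,0,0,1],[0,0,0,0,0,0,1],[0,0,0,0,0,0,1],[0,0,0,0,0,0,1],[0,0,0,0,0,0,1]])

```text
clock: 4.58
tool_pos: [0.5226, -0.3364, 0.0116]
eef_rot: [0.142, 0.99, -0.0, -0.0]
contact_force: [-0.9, -0.8, -0.8]
opening: 0.249
finger_force: 25.0
```

>>> move_arm(motion=[[0,0,-10,0,0,0,1],[0,0,-40,0,0,0,1],[0,0,-80,0,0,0,1],[0,0,-120,0,0,0,1],[0,0,-150,0,0,0,1]])

```text
clock: 5.2
tool_pos: [0.5229, -0.3361, 0.1639]
eef_rot: [0.142, 0.99, -0.0, 0.001]
contact_force: [-0.1, 0.5, -1.9]
opening: 0.246
finger_force: 25.0
```

```bash
python3 - <<'E'
from h import *
go([.505,.015,.165],-.9)
print(r.get_state()["opening"],r.get_state()["finger_force"])
E
```

```text
tcp [ 0.5229 -0.3361  0.1639] yaw 73.7 shift [115.6 332.   -1.2] turn 74.61852724517739 q7 1.5 t 5.2 F [-0.1  0.5 -1.9]
0.24606843835738137 24.9999264953658
```

>>> move_arm(motion=[[14,41,0,0,0,9,1],[28,82,0,0,0,18,1],[42,123,0,0,0,28,1],[57,165,0,0,0,38,1],[72,207,0,0,0,48,1]])

```text
clock: 5.82
tool_pos: [0.5114, -0.1155, 0.1622]
eef_rot: [0.534, 0.845, 0.0, 0.0]
contact_force: [1.0, 0.3, -3.0]
opening: 0.246
finger_force: 25.0
```

```bash
python3 - <<'E'
from h import *
go([.505,.015,.165],-.9)
E
```

```text
tcp [ 0.5114 -0.1155  0.1622] yaw 25.4 shift [120.6  50.1  -2.7] turn 26.289508647529708 q7 0.56 t 5.83 F [ 1.   0.3 -3. ]
```

>>> move_arm(motion=[[40,17,0,0,0,9,1],[80,34,0,0,0,18,1],[120,50,0,0,0,26,1],[120,50,0,0,0,26,1],[120,50,0,0,0,26,1]])

```text
clock: 6.45
tool_pos: [0.5046, 0.0123, 0.162]
eef_rot: [0.709, 0.706, 0.0, 0.0]
contact_force: [-0.2, -1.2, -1.9]
opening: 0.252
finger_force: 25.0
```

```bash
python3 - <<'E'
from h import *
s=snap("wrist");save(s,"w2.png");P=world(s);X,Y,Z=P[...,0],P[...,1],P[...,2]
m=(Z>.08)&(Z<.09)&(X>.4)&(X<.62)&(Y>-.15)&(Y<.2)
q=P[m];A=np.c_[q[:,:2],np.ones(len(q))];print(len(q),np.linalg.lstsq(A,q[:,2],rcond=None)[0],q[:,2].mean())
m=(Z>.185)&(Z<.215)
q=P[m];print(len(q),cv2.minAreaRect((q[:,:2]*1000).astype(np.float32)))
go([.505,.015,.165],-.9)
E
```

```text
34547 [-0.00057754 -0.00807247  0.08552749] 0.08454705662150798
12921 ((507.3645324707031, 38.612850189208984), (123.28162384033203, 51.90425491333008), 78.34908294677734)
tcp [0.5046 0.0114 0.162 ] yaw -0.3 shift [ 3.6  0.3 -3. ] turn 0.5598006842963201 q7 0.07 t 6.5 F [-0.6 -0.2 -2. ]
```

View pics/w2.png

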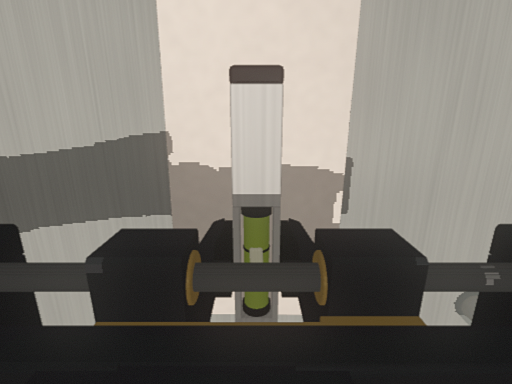

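>>> move_arm(motion=[[0,0,20,0,0,0,1],[0,0,40,0,0,0,1],[0,0,54,0,0,0,1],[0,0,60,0,0,0,1],[0,0,60,0,0,0,1]])

```text
clock: 7.12
tool_pos: [0.5047, 0.012, 0.1016]
eef_rot: [0.709, 0.705, -0.0, -0.0]
contact_force: [-0.2, 0.4, -2.4]
opening: 0.248
finger_force: 25.0
```

>>> move_arm(motion=[[0,0,1,0,0,0,1],[0,0,2,0,0,0,1],[0,0,3,0,0,0,1],[0,0,3.5,0,0,0,1],[0,0,3.5,0,0,0,1]])

```text
clock: 7.75
tool_pos: [0.5047, 0.0125, 0.0982]
eef_rot: [0.709, 0.705, 0.0, -0.0]
contact_force: [0.1, -0.4, -1.2]
opening: 0.243
finger_force: 25.0
```

>>> move_arm(motion=[[0,0,0.4,0,0,0,1],[0,0,0.8,0,0,0,1],[0,0,1.0,0,0,0,1],[0,0,1.2,0,0,0,1],[0,0,1.2,0,0,0,1]])

```text
clock: 8.38
tool_pos: [0.5047, 0.0124, 0.097]
eef_rot: [0.709, 0.705, 0.0, -0.0]
contact_force: [-0.2, -0.4, -2.3]
opening: 0.244
finger_force: 25.0
```

>>> move_arm(motion=[[0,0,0.4,0,0,0,1],[0,0,0.8,0,0,0,1],[0,0,1.0,0,0,0,1],[0,0,1.2,0,0,0,1],[0,0,1.2,0,0,0,1]])

```text
clock: 9.0
tool_pos: [0.5047, 0.0125, 0.0959]
eef_rot: [0.709, 0.705, 0.0, -0.0]
contact_force: [0.4, 0.7, -0.4]
opening: 0.246
finger_force: 25.0
```

>>> move_arm(motion=[[0,0,0.2,0,0,0,1],[0,0,0.4,0,0,0,1],[0,0,0.5,0,0,0,1],[0,0,0.5,0,0,0,1]])

```text
clock: 9.5
tool_pos: [0.5047, 0.0126, 0.0954]
eef_rot: [0.709, 0.705, 0.0, -0.0]
contact_force: [-1.2, 1.0, 1.9]
opening: 0.247
finger_force: 25.0
```

Contact made; releasing.

>>> move_arm(motion=[[0,0,0,0,0,0,0.6],[0,0,0,0,0,0,0.4],[0,0,0,0,0,0,0.2],[0,0,0,0,0,0,0.2],[0,0,0,0,0,0,0.2]])

```text
clock: 10.12
tool_pos: [0.5047, 0.0124, 0.0953]
eef_rot: [0.709, 0.705, 0.0, -0.0]
contact_force: [-1.2, 0.3, 0.0]
opening: 0.786
finger_force: 0.0
```

>>> move_arm(motion=[[0,0,-30,0,0,0,0.2],[0,0,-75,0,0,0,0.2],[0,0,-120,0,0,0,0.2],[0,0,-120,0,0,0,0.2]])

```text
clock: 10.62
tool_pos: [0.5067, 0.0124, 0.2182]
eef_rot: [0.709, 0.705, 0.003, 0.002]
contact_force: [0.5, -0.1, 0.9]
opening: 0.799
finger_force: 0.0
```

```bash
cat >> h.py <<'E'
def vial(s,zmin=.12):
    "bubble offset mm along world +y from mid-lines, with masks on rectified vial"
    f=s["frame"];P=world(s);hsv=cv2.cvtColor(f,cv2.COLOR_RGB2HSV)
    return f,P,hsv
E
python3 - <<'E'
from h import *
s=snap("wrist");f=s["frame"];P=world(s)
cv2.imwrite("pics/w3.png",f[...,::-1])
hsv=cv2.cvtColor(f,cv2.COLOR_RGB2HSV);g=((hsv[...,0]>22)&(hsv[...,0]<45)&(hsv[...,1]>80)).astype(np.uint8)
g=cv2.morphologyEx(g,cv2.MORPH_CLOSE,np.ones((15,15)))
k,l,st,c=cv2.connectedComponentsWithStats(g);i=1+st[1:,4].argmax();print(st[i],c[i],P[l==i].mean(0))
x,y,w,h=st[i][:4]; print(P[l==i].min(0),P[l==i].max(0))
u=int(c[i][0])
for v in range(y-2,y+h+3): print(v,P[v,u,1].round(4),f[v,u],end=";")
k=st[i]; cv2.imwrite("pics/w3c.png",cv2.resize(f[max(0,y-40):y+h+40,max(0,x-60):x+w+60,::-1],None,fx=4,fy=4)[:600,:800])
go([.508,.21,.2],68)
E
```

```text
[247 168  13  52 673] [253.00742942 193.38632987] [0.50385388 0.01167351 0.12581964]
[ 0.49775339 -0.01411514  0.11896723] [0.50952061 0.08032348 0.36516662]
166 0.0377 [57 53 49];167 0.0367 [57 52 46];168 0.0357 [84 88 53];169 0.0346 [ 99 106  58];170 0.034 [100 106  57];171 0.033 [ 96 104  54];172 0.0321 [ 98 104  54];173 0.0311 [ 97 104  53];174 0.0301 [ 97 104  54];175 0.0291 [ 97 103  54];176 0.0282 [ 96 102  52];177 0.0274 [ 97 104  55];178 0.0266 [ 97 103  52];179 0.0255 [ 95 102  52];180 0.0244 [ 95 102  52];181 0.0238 [ 96 104  53];182 0.0229 [ 96 103  52];183 0.0217 [ 95 103  52];184 0.021 [ 96 104  52];185 0.0201 [ 97 104  52];186 0.019 [80 86 48];187 0.0181 [53 51 41];188 0.0172 [ 94 100  51];189 0.016 [ 96 104  50];190 0.0151 [ 94 101  49];191 0.0145 [ 94 101  47];192 0.013 [ 95 102  51];193 0.0122 [ 94 101  49];194 0.0114 [93 99 48];195 0.0106 [ 93 100  48];196 0.0096 [ 93 100  49];197 0.0084 [ 93 100  49];198 0.0072 [92 99 47];199 0.0065 [ 94 101  48];200 0.0057 [ 92 100  47];201 0.0047 [55 56 35];202 0.0036 [83 80 70];203 0.0032 [135 131 112];204 0.0016 [131 127 108];205 0.0011 [130 126 107];206 -0.0004 [130 126 106];207 -0.0013 [130 126 107];208 -0.002 [128 125 105];209 -0.0027 [131 126 108];210 -0.0041 [130 126 108];211 -0.0049 [116 114  90];212 -0.0066 [ 94 100  53];213 -0.0074 [92 99 46];214 -0.0087 [92 99 47];215 -0.0097 [ 93 100  49];216 -0.0107 [ 93 100  50];217 -0.0116 [92 99 45];218 -0.0126 [ 93 101  47];219 -0.0134 [ 95 102  47];220 -0.014 [54 55 40];221 -0.015 [43 39 35];222 -0.0157 [44 40 35];tcp [0.5054 0.0125 0.2164] yaw -0.3 shift [197.5   1.6  16.5] turn -68.29419660559657 q7 0.05 t 10.68 F [-0.1 -0.5 -0.8]
```

View pics/w3.png

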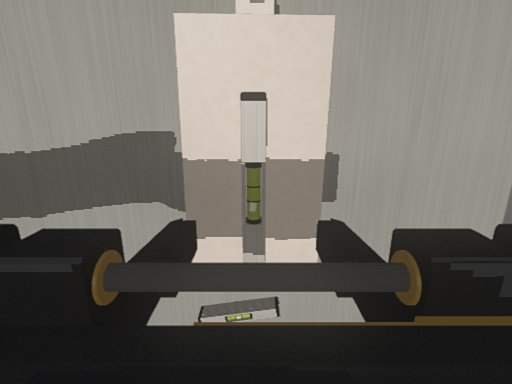

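Seated and flat: level lines lie at rows 187 and 201 (y = 0.018 and 0.0045), and the bubble is at rows 202–211, about 12.5 mm towards the plain legs. That calls for roughly 220° of clockwise knob turn.

>>> move_arm(motion=[[40,0,0,0,0,-10,0.2],[90,0,0,0,0,-20,0],[130,0,0,0,0,-30,0],[130,0,0,0,0,-40,0],[130,0,0,0,0,-50,0]])

```text
clock: 11.3
tool_pos: [0.5041, 0.1431, 0.2135]
eef_rot: [0.341, 0.94, -0.001, -0.002]
contact_force: [0.9, -0.2, 0.2]
opening: 1.0
finger_force: 0.0
```

```bash
python3 - <<'E'
from h import *
s=snap("wrist");f=s["frame"];P=world(s);Z=P[...,2]
m=(Z>.124)&(Z<.137)&(f.sum(-1)<200)&(abs(P[...,1]-.21)<.04)&(abs(P[...,0]-.507)<.04);q=P[m]
print(len(q),cv2.minEnclosingCircle((q[:,:2]*1000).astype(np.float32)),q.mean(0))
go([.508,.21,.2],131)
E
```

```text
1549 ((506.6773376464844, 206.74790954589844), 20.92983055114746) [0.5052638  0.20660739 0.13230955]
tcp [0.5042 0.1424 0.2136] yaw 50.4 shift [40.1 54.6 13.5] turn -80.6370139568551 q7 0.46 t 11.35 F [0.1 0.3 0.6]
```

>>> move_arm(motion=[[10,13,0,0,0,-10,0],[20,26,0,0,0,-20,0],[30,38,0,0,0,-30,0],[40,51,0,0,0,-40,0],[40,51,0,0,0,-50,0]])

```text
clock: 11.98
tool_pos: [0.5067, 0.2087, 0.2139]
eef_rot: [-0.087, 0.996, 0.001, -0.001]
contact_force: [-0.5, -0.4, -0.1]
opening: 0.998
finger_force: 0.0
```

>>> move_arm(motion=[[0,0,0,0,0,-10,0],[0,0,0,0,0,-20,0],[0,0,0,0,0,-30,0],[0,0,40,0,0,-30,0],[0,0,70,0,0,-30,0]])

```text
clock: 12.6
tool_pos: [0.5067, 0.2065, 0.1429]
eef_rot: [-0.338, 0.941, 0.0, -0.002]
contact_force: [1.5, -0.5, 0.3]
opening: 0.998
finger_force: 0.0
```

```bash
python3 - <<'E'
from h import *
go([.506,.207,.107],131)
E
```

```text
tcp [0.5067 0.2065 0.1429] yaw 129.5 shift [ 0.1  0.8 35.9] turn -1.4695507981920457 q7 1.33 t 12.6 F [ 1.5 -0.5  0.3]
```

>>> move_arm(motion=[[0,1,0,0,0,-10,0],[0,1,10,0,0,-20,0],[0,1,25,0,0,-30,0],[0,1,36,0,0,-40,0],[0,1,36,0,0,-40,0.3]])

```text
clock: 13.22
tool_pos: [0.5057, 0.2072, 0.1074]
eef_rot: [-0.639, 0.769, 0.001, -0.002]
contact_force: [0.1, -0.3, 0.7]
opening: 0.914
finger_force: 0.0
```

>>> move_arm(motion=[[0,0,0,0,0,0,1],[0,0,0,0,0,0,1],[0,0,0,0,0,0,1],[0,0,0,0,0,0,1],[0,0,0,0,0,0,1]], newtons=25)

```text
clock: 13.85
tool_pos: [0.5078, 0.208, 0.1096]
eef_rot: [-0.641, 0.768, -0.0, 0.0]
contact_force: [1.2, 0.1, 0.1]
opening: 0.444
finger_force: 25.0
```

>>> move_arm(motion=[[0,0,0,0,0,10,1],[0,0,0,0,0,20,1],[0,0,0,0,0,30,1],[0,0,0,0,0,40,1],[0,0,0,0,0,50,1]])

```text
clock: 14.48
tool_pos: [0.509, 0.2071, 0.1096]
eef_rot: [-0.253, 0.968, -0.001, 0.001]
contact_force: [4.2, -3.4, -0.5]
opening: 0.447
finger_force: 25.0
```

>>> move_arm(motion=[[0,0,0,0,0,10,1],[0,0,0,0,0,20,1],[0,0,0,0,0,30,1],[0,0,0,0,0,40,1],[0,0,0,0,0,50,1]])

```text
clock: 15.1
tool_pos: [0.5092, 0.2055, 0.1096]
eef_rot: [0.18, 0.984, -0.001, 0.002]
contact_force: [3.4, -6.0, -0.3]
opening: 0.448
finger_force: 25.0
```

>>> move_arm(motion=[[0,0,0,0,0,10,1],[0,0,0,0,0,20,1],[0,0,0,0,0,30,1],[0,0,0,0,0,40,1],[0,0,0,0,0,50,1]])

```text
clock: 15.72
tool_pos: [0.5081, 0.2044, 0.1095]
eef_rot: [0.579, 0.815, -0.001, 0.002]
contact_force: [1.7, -7.7, 1.1]
opening: 0.447
finger_force: 25.0
```

>>> move_arm(motion=[[0,0,0,0,0,10,1],[0,0,0,0,0,20,1],[0,0,0,0,0,30,1],[0,0,0,0,0,40,1],[0,0,0,0,0,50,1]])

```text
clock: 16.35
tool_pos: [0.5065, 0.2045, 0.1094]
eef_rot: [0.869, 0.494, -0.002, 0.001]
contact_force: [-1.1, -6.9, 2.1]
opening: 0.447
finger_force: 25.0
```

```bash
python3 - <<'E'
from h import *
go([.506,.207,.107],0)
s=snap("scene");f=s["frame"];save(s,"s1.png")
s=snap("side");K=s["intrinsics"]
p=s["world_to_cam"]@np.array([.504,.0115,.127,1]);p=K@p[:3];u,v=(p[:2]/p[2]).astype(int);print(u,v)
cv2.imwrite("pics/s2.png",cv2.resize(s["frame"][v-40:v+40,u-50:u+50,::-1],None,fx=6,fy=6,interpolation=0))
E
```

```text
tcp [0.5065 0.2045 0.1094] yaw -30.8 shift [ 1.9 -1.7  2.4] turn -30.781052669751688 q7 -0.49 t 16.35 F [-1.1 -6.9  2.1]
275 204
```

View pics/s2.png

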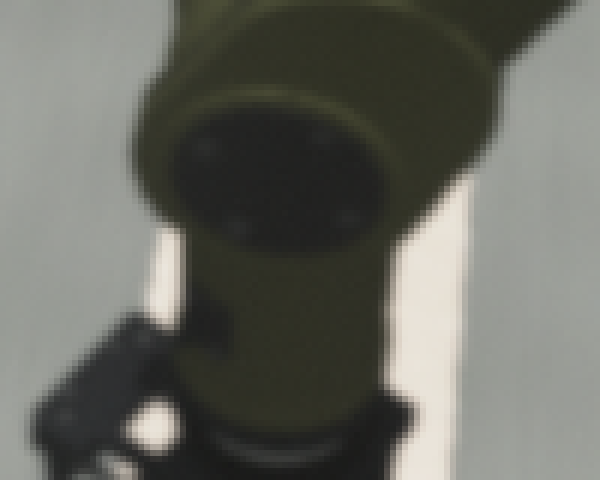

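>>> move_arm(motion=[[0,0,0,0,0,0,0],[0,0,0,0,0,0,0],[0,0,0,0,0,0,0],[0,0,-50,0,0,0,0],[0,0,-110,0,0,0,0]])

```text
clock: 17.08
tool_pos: [0.5063, 0.2082, 0.2197]
eef_rot: [0.867, 0.498, -0.001, -0.0]
contact_force: [0.4, 0.5, -0.1]
opening: 0.984
finger_force: 0.0
```

>>> move_arm(motion=[[-50,28,0,0,0,0,0],[-100,56,0,0,0,0,0],[-150,83,0,0,0,0,0],[-150,83,0,0,0,0,0],[-150,83,0,0,0,0,0]])

```text
clock: 17.7
tool_pos: [0.5033, 0.0376, 0.2193]
eef_rot: [0.867, 0.498, 0.0, -0.001]
contact_force: [0.0, -0.5, 0.5]
opening: 1.0
finger_force: 0.0
```

```bash
cat >> h.py <<'E'
def profile(s):
    "brightness along vial against world y (mm), ray cast on plane z=.127"
    f=s["frame"].astype(float);K=s["intrinsics"];W=s["world_to_cam"]
    P=world(s);g=s["frame"];hsv=cv2.cvtColor(g,cv2.COLOR_RGB2HSV)
    m=(hsv[...,0]>22)&(hsv[...,0]<45)&(hsv[...,1]>80)&(abs(P[...,2]-.127)<.01)&(abs(P[...,0]-.504)<.03)
    x=np.median(P[m][:,0]);y=np.arange(-.03,.06,.0005);out=[]
    y0=P[m][:,1].min();y1=P[m][:,1].max();print("vial x",x,"y",y0,y1,m.sum())
    a=np.c_[np.full_like(y,x),y,np.full_like(y,.127),np.ones_like(y)]@W.T;p=a[:,:3]@K.T;p=(p[:,:2]/p[:,2:]).astype(np.float32)
    c=cv2.remap(g,p[None,:,0],p[None,:,1],cv2.INTER_LINEAR)[0].astype(int)
    inside=(y>y0+.002)&(y<y1-.002)
    b=y[inside&(c[:,2]>75)&(c[:,2]>.65*c[:,0])];d=y[inside&(c.sum(1)<185)]
    print("bubble",b.min()*1e3 if len(b) else None,b.max()*1e3 if len(b) else None,"dark",(d*1e3).round(1))
    return y,c
E
python3 - <<'E'
from h import *
s=snap("wrist");save(s,"w4.png")
y,c=profile(s)
go([.506,.207,.107],0)
E
```

```text
vial x 0.5049537942988477 y -0.015237098182881187 0.03560780722096061 544
bubble 5.000000000000032 14.00000000000004 dark [ 2.5  3.   3.5 17.  17.5 18. ]
tcp [0.5033 0.0384 0.2192] yaw -30.2 shift [147.  -82.3 112.4] turn -30.162115342660897 q7 -0.27 t 17.75 F [0.1 0.4 0.1]
```

View pics/w4.png

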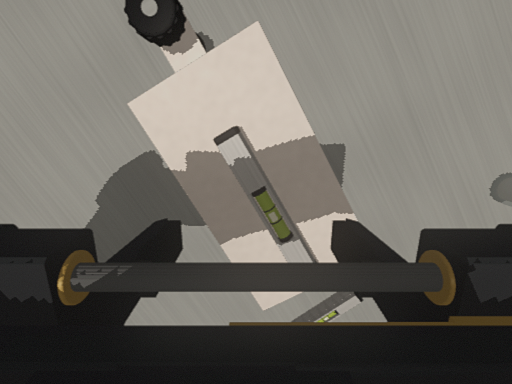

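Vial lines at y = 3.0 and 17.5 mm, bubble at 5–14 mm, so it is about 0.7 mm off mid and between the lines. Now I will place the open fingers along the level, straddling the vial.

>>> move_arm(motion=[[-5,3,0,0,0,10,0],[-12,6,0,0,0,20,0],[-18,10,0,0,0,30,0],[-24,14,0,0,0,40,0],[-24,14,0,0,0,50,0]])

```text
clock: 18.38
tool_pos: [0.5034, 0.0106, 0.2191]
eef_rot: [0.997, 0.083, 0.0, -0.0]
contact_force: [0.6, -0.6, 0.3]
opening: 1.003
finger_force: 0.0
```

```bash
python3 - <<'E'
from h import *
s=snap("wrist")
y,c=profile(s)
go([.5045,.0105,.14],-90.5)
E
```

```text
vial x 0.5058040944177908 y -0.015145815863066101 0.19269868909978077 633
bubble 5.000000000000032 59.50000000000008 dark [ 3.  17.  35.5 36.  36.5 37.  37.5 38.  38.5]
tcp [0.5034 0.0111 0.2188] yaw -80.7 shift [ 1.   0.8 78.8] turn 9.809290008097946 q7 -0.85 t 18.43 F [ 0.3  0.3 -0.7]
```

>>> move_arm(motion=[[1,0.5,0,0,0,9.5,0],[1,0.5,40,0,0,9.5,0],[1,0.5,70,0,0,9.5,0],[1,0.5,82,0,0,9.5,0],[1,0.5,84,0,0,9.5,0]])

```text
clock: 19.05
tool_pos: [0.5042, 0.0093, 0.135]
eef_rot: [1.0, 0.003, -0.0, -0.0]
contact_force: [0.2, 0.1, -0.3]
opening: 0.999
finger_force: 0.0
```

```bash
python3 - <<'E'
from h import *
s=snap("wrist");save(s,"w5.png")
y,c=profile(s)
go([.505,.0105,.127],-90.5)
E
```

```text
vial x 0.5060122483033074 y -0.015090226964020232 0.03553903253140655 1235
bubble 5.000000000000032 14.00000000000004 dark [ 3.   3.5 16.5 17.  17.5]
tcp [0.5045 0.009  0.1354] yaw -89.7 shift [ 0.5 -1.5  8.4] turn 0.801086666144613 q7 -0.83 t 19.1 F [ 0.4 -0.8 -0.3]
```

View pics/w5.png

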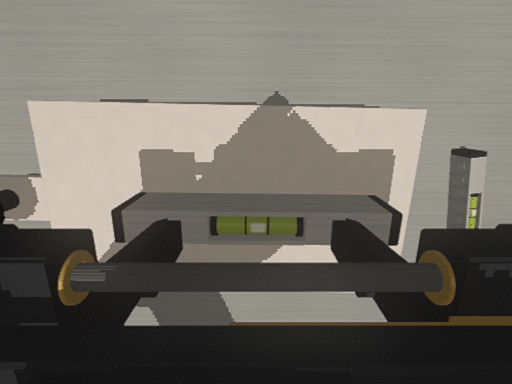

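The vial is in view at row 226: lines at columns 246 and 269, bubble at 258 between them, with the fingers straddling it. Pressing gently now.

>>> move_arm(motion=[[1,-1,3,0,0,0,0],[1,-1,6,0,0,0,0],[1,-1,7,0,0,0,0],[1,-1,7.5,0,0,0,0],[1,-1,8,0,0,0,0]])

```text
clock: 19.73
tool_pos: [0.5052, 0.0094, 0.1273]
eef_rot: [1.0, 0.002, 0.0, -0.0]
contact_force: [-0.0, -0.8, -0.6]
opening: 1.001
finger_force: 0.0
```

>>> move_arm(motion=[[0,0,0.2,0,0,0,0],[0,0,0.4,0,0,0,0],[0,0,0.4,0,0,0,0],[0,0,0.4,0,0,0,0]])

```text
clock: 20.23
tool_pos: [0.5052, 0.0094, 0.127]
eef_rot: [1.0, 0.002, 0.0, -0.0]
contact_force: [-0.5, -0.0, 3.0]
opening: 1.0
finger_force: 1.8
```

Contact at z = 0.127.

>>> move_arm(motion=[[0,0,0.2,0,0,0,0],[0,0,0.4,0,0,0,0],[0,0,0.5,0,0,0,0],[0,0,0.6,0,0,0,0],[0,0,0.6,0,0,0,0]])

```text
clock: 20.85
tool_pos: [0.5053, 0.0094, 0.1267]
eef_rot: [1.0, 0.002, 0.0, -0.0]
contact_force: [-1.7, 1.1, 7.9]
opening: 0.998
finger_force: 3.9
```

>>> move_arm(motion=[[0,0,0,0,0,0,0],[0,0,0,0,0,0,0],[0,0,0,0,0,0,0],[0,0,0,0,0,0,0],[0,0,0,0,0,0,0]])

```text
clock: 21.48
tool_pos: [0.5053, 0.0094, 0.1267]
eef_rot: [1.0, 0.002, 0.0, -0.0]
contact_force: [-0.9, 1.1, 7.9]
opening: 1.001
finger_force: 3.8
```

```bash
python3 - <<'E'
from h import *
s=snap("wrist")
y,c=profile(s)
go([.505,.0105,.127],-90.5)
E
```

```text
vial x 0.5060381126247401 y -0.015085271996330212 0.03559356957805125 1339
bubble 5.000000000000032 14.00000000000004 dark [ 3.   3.5 17.  17.5]
tcp [0.5053 0.0094 0.1267] yaw -89.8 shift [-0.3 -1.1 -0.3] turn 0.6871987243679598 q7 -0.82 t 21.52 F [-1.1  1.7  7.8]
```

>>> move_arm(motion=[[0,0,0.1,0,0,0,0],[0,0,0.2,0,0,0,0],[0,0,0.3,0,0,0,0],[0,0,0.4,0,0,0,0],[0,0,0.4,0,0,0,0]])

```text
clock: 22.15
tool_pos: [0.5053, 0.0094, 0.1265]
eef_rot: [1.0, 0.002, 0.0, -0.0]
contact_force: [-1.0, 0.5, 10.8]
opening: 1.003
finger_force: 5.1
```

>>> move_arm(motion=[[0,0,0,0,0,0,0],[0,0,0,0,0,0,0],[0,0,0,0,0,0,0],[0,0,0,0,0,0,0],[0,0,0,0,0,0,0]])

```text
clock: 22.78
tool_pos: [0.5053, 0.0094, 0.1265]
eef_rot: [1.0, 0.002, 0.0, -0.0]
contact_force: [-1.7, 1.5, 10.0]
opening: 1.003
finger_force: 5.0
```

>>> move_arm(motion=[[0,0,0,0,0,0,0],[0,0,0,0,0,0,0],[0,0,0,0,0,0,0],[0,0,0,0,0,0,0],[0,0,0,0,0,0,0]])

```text
clock: 23.4
tool_pos: [0.5053, 0.0094, 0.1265]
eef_rot: [1.0, 0.002, 0.0, -0.0]
contact_force: [-1.5, 1.1, 10.0]
opening: 0.996
finger_force: 5.0
```

```bash
python3 - <<'E'
from h import *
y,c=profile(snap("wrist"))
s=r.get_state();print(s["contact_force"],s["finger_force"])
b=0
if 8<s["contact_force"][2]<20: print(finish_job())
E
```

```text
vial x 0.5061580759991653 y -0.01511025237865333 0.03550572668353895 1343
bubble 5.000000000000032 14.00000000000004 dark [ 2.5  3.   3.5 16.5 17.  17.5]
[-2.29249629  0.9711232  10.33554118] 5.041482291489956
the job is handed in; nothing more can be done
None
```

The job is handed in at about 23 s, with the stand levelled, the bubble resting between the lines about 0.7 mm off mid-vial, and the open fingers still pressing the level down with about 10 N; the verdict was not shown.

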